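# Clamp a gear blank and pin the slide section one hole up behind the jaw

## Task

Slide the fixture's jaw shut until it presses the white gear blank firmly against the fixed anvil. Then pull up the lock plunger, slide the section behind the jaw one hole nearer to the jaw and let the pin right down into that hole, with the jaw still closed on the blank. Finish with the gripper still holding the plunger knob, pin fully home, and leave the knurling tool, feeler-gauge case and torque handle where they lie.

Things in the scene. Friction and masses are not known exactly. Their poses are not given: they have to be found in the camera images.
- fixture: Steel clamping fixture fixed to the bench: flat bed 72 (its x) by 262 mm (its y, -140 to +122), bed top 16 mm up; origin on the bench, on the bed's centre line. +y is the closing direction: along it stand slide section, jaw, gear blank, fixed anvil (72 x 22 mm, top 52 mm up). Two guide strips, outer edges 36 mm off the centre line, are 30 mm high; white marks on them show the holes. Any yaw within 0.5.
- anvil_face (a point): Middle of the anvil's flat clamping face (which looks to the fixture's -y), 26 mm above the bench. The blank, 50 mm across, is clamped when its centre is 25 mm from this face.
- jaw_tab (a point): Grip point on the upright tab of the aluminium sliding jaw, 70 mm above the bench. The tab is 24 mm (fixture x) by 14 mm (fixture y), from 48 to 86 mm above the bench, in the middle of the jaw block (38 x 30 mm, top 48 mm above the bench; flat front face 15 mm from the tab's centre towards +y).
- jaw (a joint): Travel of the jaw along the fixture's +y in m; starts at 0 to 0.014, range 0 to 0.06. It meets the blank on the way and pushes it along; at 0.032 the blank is nipped between jaw and anvil. About 2 N of sliding friction keeps it where it is left. Press the blank with at least 4 N for a moment before letting go.
- blank_center (a point): Centre (half-way up the rim) of the loose white nylon gear blank, a disc 50 mm across and 20 mm thick with a low 24 mm hub on top, 55 g, lying flat on the fixture's bed between jaw and anvil.
- next_hole (a point): Mouth of the hole the pin must go into, at bed top (16 mm above the bench), on the bed's centre line. A 13 mm square hole, 40 mm towards +y from the hole in which the pin starts. There is one more hole 40 mm the other way.
- section (a joint): Travel of the dark steel slide section along the fixture's +y in m: 0 at its present hole, 0.040 at the next; range -0.045 to 0.055, about 2.5 N of friction. A square tube block 36 x 60 mm, top 50 mm above the bench, plunger in its middle. Locked while the pin is in a hole. At the next hole its end stands 3 mm behind the shut jaw; it runs into a jaw that is not shut.
- knob (a point): Grip point at the centre of the black plunger knob on top of the section: round, 28 mm across, upright axis, from 64 to 96 mm above the bench with the pin home (this point then 80 mm up, on the pin's axis). Below it a 10 mm stem and a 24 mm collar, top 58 mm above the bench. The knob rises with the plunger and travels with the section.
- plunger (a joint): Lift of the lock plunger in m: 0 with the pin fully home, 0.022 at most. The 10 mm pin with a round tip goes 12 mm deep into a hole, so it is clear of the bed above 0.012 (lift it 0.015 or so). A spring pushes it down with about 3 N when home and 5 N when lifted.
- knurling_center (a point): Centre of the steel knurling tool, a square bar 16 mm thick and about 145 mm long, lying on the bench. Not to be moved.
- feeler_center (a point): Centre of the brass feeler-gauge case, 100 x 22 x 12 mm, lying on the bench. Not to be moved.
- torque_center (a point): Middle of the torque handle, about 210 mm long and 26 mm thick, green grip and steel head, lying on the bench. Not to be moved.
Mind the look-alikes: they are no part of the job. There is more than one size of the part that bears blank_center; the job needs the middle-sized.

How it is judged:
By the outcome, as a careful person would: the job done as asked, in the order asked, and still so for the second after the job is handed in, while the arm keeps its last pose, push and grip.
It also fails if it takes over 45 s, if anything falls off the work surface, if the arm or the gripper's body presses on something with over 40 N, if the wrist force passes 120 N, or if a joint passes its speed limit or range.

## Robot

A 6-joint arm with a two-finger parallel gripper is mounted at the origin on the work surface. World frame = base frame: x ahead of the robot, y to its left, z up, the work surface at z = 0. Lengths are in m, angles in rad, forces in N, time in s.
With the tool pointing down it reaches from about 0.35 to 0.725 m from the base axis. Payload 4.3 kg.
Tool frame: the origin (TCP) lies on the centre line of the jaws, within the pads' length; the fingertips stand 22 mm ahead of it and the grasp point (between the pads) lies 3 mm ahead of it (tips_ahead is the distance from the TCP to the fingertips, in m); z points along the fingers, y is the direction in which the jaws open and shut (so a half turn about z gives the same grasp; the last joint's range is limited). The gripper opens to 85 mm and grips with 20 to 120 N. Pads are 22 mm wide; open, the fingers measure 114 mm over their backs; the gripper's body (76 mm by 85 mm) begins 54 mm behind the grasp point. The pads swing forward as they close: fully open they stand 13 mm farther back than shut.
Start: joints at [1.24, 0.377, 0.081, 1.274, 0, 1.46], TCP at [0.126, 0.561, 0.253] pointing down, gripper open.
Joint ranges: [-2.72, 2.72], [-0.84, 1.66], [-1.02, 1.22], [-1.77, 2.12], [-1.37, 1.28], [-3.14, 3.14]. Speed limits (rad/s): [2.57, 2.57, 3.14, 3.14, 3.14, 3.14].

## Interface

Orientations are given as a unit quaternion [w, x, y, z].
In Python, from workcell import * gives the robot as it stands. The module is installed in compiled form; this text tells all that it offers.
- The arm moves only by the tool play_rows, never from a script. Its argument "moves" is a list of rows, each an object with "twist": the turn, a rotation vector about the tool's x, y, z in degrees, a list of three; "slide": the shift along the tool's x, y, z in mm, a list of three; "hand": the closure, from -1 (fully open) to 1 (shut). In form: [{"twist": [rx, ry, rz], "slide": [dx, dy, dz], "hand": hand}, ...]. A call has 1 to 5 rows; each row is the pose to reach, as a shift and turn from the pose commanded when the call began, along the tool's axes at that moment; what a row does not reach only later rows make up. A row lasts 1/10 s, in which the tool goes at most 50 mm and 8.59 degrees, less where a joint would pass 70% of its speed; a pose out of reach is approached as far as the arm can. A call with a gripper value outside its range is refused whole. The fingers move at their own pace and stop on an object; "squeeze" is the grip in N (left out, the last holds). Time passes only in rows, so rows that repeat a pose let the fingers close. It gives the time, the measured TCP pose, the force and the opening at its end, in the units of the state.
- state(): the state, without advancing time (a new reading comes with each control period).
- grab_frame(name): name is "scene" or "top"; returns a dict with "img" (384x512x3 uint8, red, green, blue), "fov_y" (degrees; the focal length in pixels is half the picture's height over the tangent of half this angle, whatever the lens; pixels are square), "cx", "cy" (the principal point, pixels), "rvec" (rotation vector, rad) and "tvec" (3), from world to camera coordinates, as OpenCV has them. Camera axes: x right, y down, z forward; pixel columns grow to the right and rows downward; lengths in m; the calibration is good to about 2 mm. A picture is of the moment at which its call begins. There is no depth.
- job_done(): hands the job in, once; it reports no verdict.
The state is a dict: "time": time; "qpos": joint angles; "qd": joint speeds; "tau": joint torques, N m; "tool_pos": TCP position; "tcp_rot": TCP orientation; "ft_force": force on the tool from outside, world axes, zero at the start; "moment": the same for the moment, N m; "grip_width": finger opening in m.
Only numpy, scipy, OpenCV 4.12 (cv2) and the standard library are available. Lean on these libraries where they do the work, as an engineer would, in place of code of your own. Each camera call takes 0.05 s, during which the arm holds its last target.

## Working session

There is one attempt and no reset: what is moved stays moved. The work goes in short steps, Python scripts to look and compute and a tool call to move; the robot and the scene stay as the last step left them, time stands still between calls to the robot, and variables do not carry over. Pictures are saved under pics/ and viewed, and the job is handed in when it is done.

Besides the shell and the picture viewer there is one more tool, called after "Request:" as name(argument=value, ...), one argument or row to a line, values as JSON. play_rows: Moves the arm, as the interface text tells. Its arguments: {"type":"object","properties":{"moves":{"type":"array"},"squeeze":{"type":"number"}},"required":["moves"]}

```bash
mkdir -p pics
python3 - <<'E'
from workcell import *
import cv2,pickle
s=state();print(s)
for n in("scene","top"):
    f=grab_frame(n);cv2.imwrite(f"pics/{n}0.png",f["img"][:,:,::-1]);pickle.dump(f,open(n+"0.pkl","wb"))
    print({k:v for k,v in f.items() if k!="img"})
E
```

```text
{'time': 0.0, 'qpos': array([1.23967941e+00, 3.78088160e-01, 7.96461013e-02, 1.27437956e+00,
       9.15622724e-06, 1.46049615e+00]), 'qd': array([ 1.21963216e-03, -2.13196110e-03,  9.49686327e-04, -2.94674255e-04,
       -8.95785850e-05, -4.98534113e-04]), 'tau': array([ 1.42285709e-03, -4.63605165e+01,  2.69875789e+01,  2.10206676e-02,
       -5.13818748e-06, -5.99074763e-07]), 'tool_pos': array([0.12573767, 0.56047528, 0.25235431]), 'tcp_rot': array([-2.26156581e-04,  1.10184142e-01,  9.93910675e-01, -9.87079604e-04]), 'ft_force': array([ 1.11873703, -0.18184736, -0.74048414]), 'moment': array([0.01652702, 0.07046396, 0.0252379 ]), 'grip_width': 0.08524797862783196}
{'fov_y': 48.931155640893884, 'cx': 253.7358694616797, 'cy': 193.94272029162255, 'rvec': array([ 1.99083234,  1.39363966, -0.5638027 ]), 'tvec': array([-0.33328713, -0.33077842,  1.31554118])}
{'fov_y': 54.91510846631472, 'cx': 257.4618250674491, 'cy': 188.54717736365177, 'rvec': array([ 2.21693737, -2.19324943,  0.01887946]), 'tvec': array([0.10683146, 0.59836206, 0.94923571])}
```

View pics/scene0.png

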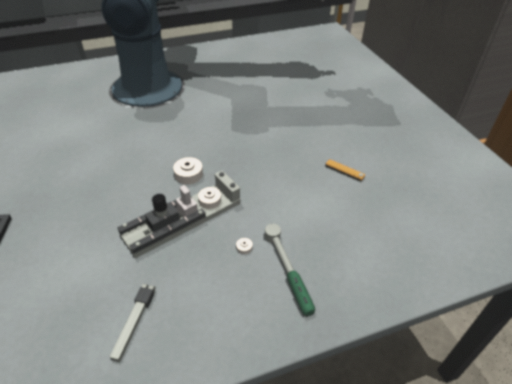

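View pics/top0.png

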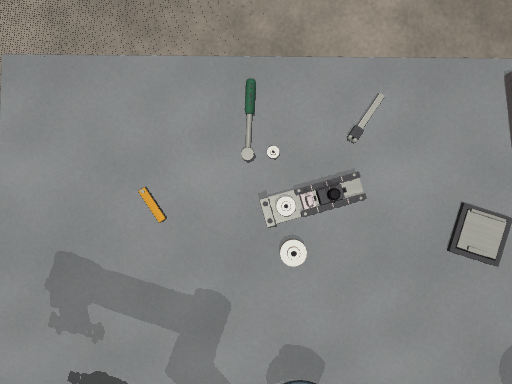

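```bash
cat > h.py <<'E'
import numpy as np,cv2,pickle
def K(f):
    h=f["img"].shape[0];F=h/2/np.tan(np.radians(f["fov_y"]/2))
    return np.array([[F,0,f["cx"]],[0,F,f["cy"]],[0,0,1]])
def ray(f,uv,z):
    R=cv2.Rodrigues(f["rvec"])[0];c=-R.T@f["tvec"]
    d=R.T@np.linalg.inv(K(f))@np.array([uv[0],uv[1],1.]);return c+d*(z-c[2])/d[2]
def proj(f,P):
    return cv2.projectPoints(np.array(P,float).reshape(-1,1,3),f["rvec"],f["tvec"],K(f),None)[0].reshape(-1,2)
def crop(f,x0,y0,w,h,s,name):
    im=f["img"][y0:y0+h,x0:x0+w,::-1];cv2.imwrite(name,cv2.resize(im,None,fx=s,fy=s,interpolation=cv2.INTER_CUBIC))
E
python3 - <<'E'
from h import *
t=pickle.load(open("top0.pkl","rb"));s=pickle.load(open("scene0.pkl","rb"))
crop(t,250,165,125,70,6,"pics/t1.png");crop(s,110,150,140,105,5.5,"pics/s1.png")
print(ray(t,(267,210),.052),ray(t,(334,194),.096))
E
```

```text
[0.54340538 0.08880598 0.052     ] [ 0.58410532 -0.06721065  0.096     ]
```

View pics/t1.png

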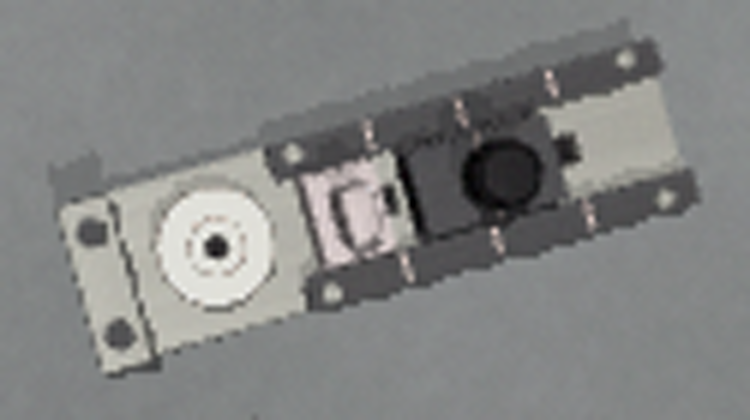

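View pics/s1.png

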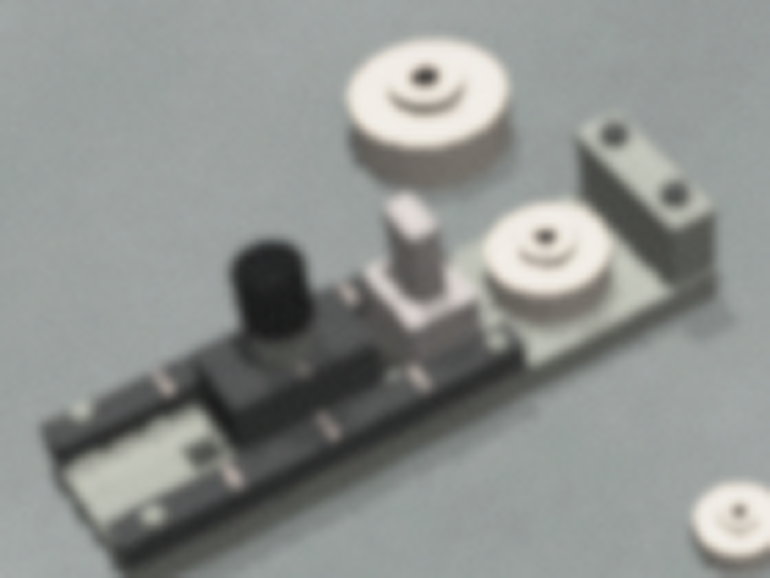

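Run:
```python
from h import *
t=pickle.load(open("top0.pkl","rb"));s=pickle.load(open("scene0.pkl","rb"))
T=lambda u,v:(250+(u+.5)/6-.5,165+(v+.5)/6-.5)
S=lambda u,v:(110+(u+.5)/5.5-.5,150+(v+.5)/5.5-.5)
def show(n,f,uv,z): 
    p=ray(f,uv,z);print(n,p.round(4));return p
A=[show("mT",t,T(*p),.03) for p in((368,135),(460,112),(551,82))]
B=[show("mB",t,T(*p),.03) for p in((406,266),(497,241),(590,216))]
C=[show("sA",s,S(*p),.03) for p in((351,293),(166,381))]
D=[show("sB",s,S(*p),.03) for p in((420,376),(330,428),(233,474))]
M=[(a+b)/2 for a,b in zip(A,B)];print("mids",np.round(M,4))
kt=show("knob top",t,T(505,172),.096); show("knob top scene",s,S(268,253),.096)
show("tab top",t,T(368,215),.086); show("tab scene",s,S(411,213),.086)
# anvil corners top
an=[show("anv",t,T(*p),.052) for p in((58,205),(108,205),(154,360),(105,375))]
sn=[show("anvS",s,S(*p),.052) for p in((578,147),(620,112),(716,205),(680,235))]
show("blank",t,T(216,247),.036);show("blankS",s,S(546,245),.036+.003)
print(np.linalg.norm(show("",t,T(157,247),.036)-show("",t,T(274,247),.036)))
e=[show("bedend/strips",t,T(*p),.03) for p in((655,40),(700,200))]
d=(M[0]-M[2]);print("yaw of +y dir",np.arctan2(d[1],d[0]),np.linalg.norm(d))
w=np.mean(A,0)-np.mean(B,0);print("x dir",np.arctan2(w[1],w[0]),np.linalg.norm(w))
```

```text
mT [ 0.6018 -0.022   0.03  ]
mT [ 0.6119 -0.0606  0.03  ]
mT [ 0.6249 -0.0988  0.03  ]
mB [ 0.5468 -0.0384  0.03  ]
mB [ 0.5577 -0.0765  0.03  ]
mB [ 0.5687 -0.1155  0.03  ]
sA [ 0.5461 -0.0348  0.03  ]
sA [ 0.5683 -0.1117  0.03  ]
sB [ 0.5985 -0.0196  0.03  ]
sB [ 0.6128 -0.0578  0.03  ]
sB [ 0.6227 -0.0962  0.03  ]
mids [[ 0.5743 -0.0302  0.03  ]
 [ 0.5848 -0.0686  0.03  ]
 [ 0.5968 -0.1072  0.03  ]]
knob top [ 0.5859 -0.0666  0.096 ]
knob top scene [ 0.5811 -0.0652  0.096 ]
tab top [ 0.5684 -0.0146  0.086 ]
tab scene [ 0.5677 -0.0097  0.086 ]
anv [0.5709 0.1082 0.052 ]
anv [0.5712 0.0876 0.052 ]
anv [0.5077 0.0681 0.052 ]
anv [0.5014 0.0882 0.052 ]
anvS [0.5172 0.0691 0.052 ]
anvS [0.5023 0.0918 0.052 ]
anvS [0.5687 0.1114 0.052 ]
anvS [0.5801 0.0924 0.052 ]
blank [0.554 0.042 0.036]
blankS [0.5549 0.0438 0.039 ]
 [0.5538 0.0667 0.036 ]
 [0.5543 0.0177 0.036 ]
0.04891189414893748
bedend/strips [ 0.6431 -0.1425  0.03  ]
bedend/strips [ 0.5759 -0.1616  0.03  ]
yaw of +y dir 1.8551975083267647 0.08021914863913547
x dir 0.2876299246531091 0.05747006171278328
```

```bash
cat >> h.py <<'E'
from scipy.spatial.transform import Rotation as Ro
YAW=.285
UY=np.array([-np.sin(YAW),np.cos(YAW),0]);UX=np.array([np.cos(YAW),np.sin(YAW),0])
RT=np.stack([UY,UX,[0,0,-1]],1)
def go(p):
    from workcell import state
    s=state();q=s["tcp_rot"];R=Ro.from_quat([*q[1:],q[0]]).as_matrix()
    print("t",s["time"],"pos",s["tool_pos"].round(4),"F fixture",[round(float(s["ft_force"]@a),2) for a in(UX,UY,[0,0,1])],"w",round(s["grip_width"],4),"j",s["qpos"].round(2))
    print("slide mm",(R.T@(np.array(p)-s["tool_pos"])*1e3).round(1),"twist deg",np.degrees(Ro.from_matrix(R.T@RT).as_rotvec()).round(2))
E
python3 -c "
from h import *
go((.568,-.0125,.2))"
```

```text
t 0.1 pos [0.1257 0.5605 0.2524] F fixture [-0.33, -0.13, 0.23] w 0.0853 j [1.24 0.38 0.08 1.27 0.   1.46]
slide mm [-557.  -462.2   53.2] twist deg [-1.000e-01  4.000e-02  6.102e+01]
```

Request:
play_rows(
  moves=[
    {"twist": [0,0,8],"slide": [-37,-31,0],"hand": -1},
    {"twist": [0,0,16],"slide": [-74,-62,0],"hand": -1},
    {"twist": [0,0,24],"slide": [-111,-93,0],"hand": -1},
    {"twist": [0,0,32],"slide": [-148,-124,0],"hand": -1},
    {"twist": [0,0,40],"slide": [-185,-155,0],"hand": -1},
  ],
)

```text
time: 0.6
tool_pos: [0.273, 0.3675, 0.2529]
tcp_rot: [-0.0, 0.446, 0.895, -0.0]
ft_force: [0.9, 0.4, -0.3]
grip_width: 0.0854
```

```bash
python3 -c "
from h import *
go((.568,-.0125,.2))"
```

```text
t 0.6 pos [0.273  0.3675 0.2529] F fixture [0.96, 0.15, -0.31] w 0.0854 j [ 0.79  0.14 -0.23  1.2  -0.    1.72]
slide mm [-481.     6.5   53. ] twist deg [-3.000e-02  2.000e-02  2.073e+01]
```

Request:
play_rows(
  moves=[
    {"twist": [0,0,5],"slide": [-48,1,0],"hand": -1},
    {"twist": [0,0,10],"slide": [-96,2,0],"hand": -1},
    {"twist": [0,0,15],"slide": [-144,3,0],"hand": -1},
    {"twist": [0,0,20],"slide": [-192,4,0],"hand": -1},
    {"twist": [0,0,20.7],"slide": [-240,4,10],"hand": -1},
  ],
)

```text
time: 1.1
tool_pos: [0.4229, 0.1794, 0.2441]
tcp_rot: [0.001, 0.598, 0.801, 0.001]
ft_force: [0.8, 0.8, 0.0]
grip_width: 0.0853
```

```bash
python3 -c "
from h import *
go((.568,-.0125,.2))"
```

```text
t 1.1 pos [0.4229 0.1794 0.2441] F fixture [0.98, 0.59, 0.01] w 0.0853 j [ 0.26  0.15 -0.25  1.17  0.    1.54]
slide mm [-225.3   84.4   44.2] twist deg [ 0.14 -0.01  0.22]
```

Request:
play_rows(
  moves=[
    {"twist": [0,0,0],"slide": [-45,17,8],"hand": -1},
    {"twist": [0,0,0],"slide": [-90,34,16],"hand": -1},
    {"twist": [0,0,0],"slide": [-135,51,24],"hand": -1},
    {"twist": [0,0,0],"slide": [-180,68,34],"hand": -1},
    {"twist": [0,0,0],"slide": [-225,84,44],"hand": -1},
  ],
)

```text
time: 1.6
tool_pos: [0.5669, -0.0123, 0.1985]
tcp_rot: [-0.0, 0.597, 0.802, 0.0]
ft_force: [1.1, 0.5, 0.7]
grip_width: 0.0857
```

Request:
play_rows(
  moves=[
    {"twist": [0,0,0],"slide": [0,0,0],"hand": -0.2},
    {"twist": [0,0,0],"slide": [0,0,0],"hand": -0.2},
  ],
)

```text
time: 1.8
tool_pos: [0.5658, -0.0112, 0.1982]
tcp_rot: [-0.001, 0.598, 0.801, -0.0]
ft_force: [-0.2, 0.2, 0.1]
grip_width: 0.0589
```

Run:
```python
from h import *
from workcell import grab_frame
go((.568,-.0125,.13))
t=grab_frame("top");s=grab_frame("scene")
crop(t,220,145,155,100,5,"pics/t2.png");crop(s,90,110,180,135,4.4,"pics/s2.png")
```

```text
t 1.8 pos [ 0.5658 -0.0112  0.1982] F fixture [-0.12, 0.26, 0.06] w 0.0589 j [-0.13  0.38 -0.06  1.14  0.    1.15]
slide mm [-1.9  1.9 68.1] twist deg [-0.12 -0.09  0.2 ]
```

View pics/t2.png

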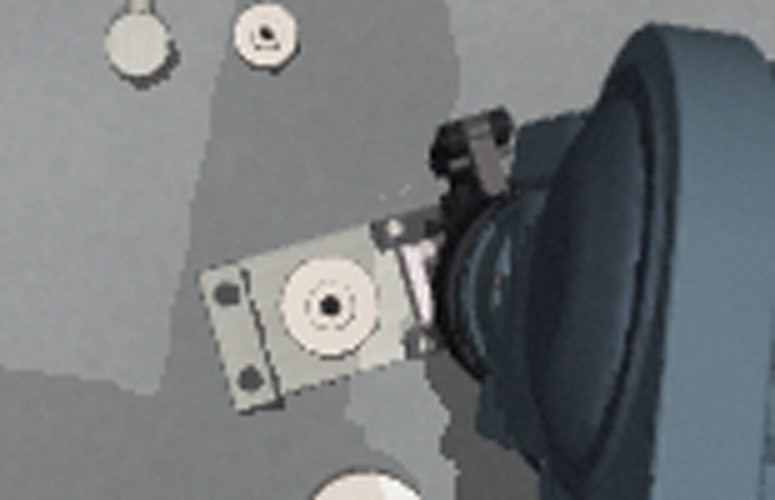

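View pics/s2.png

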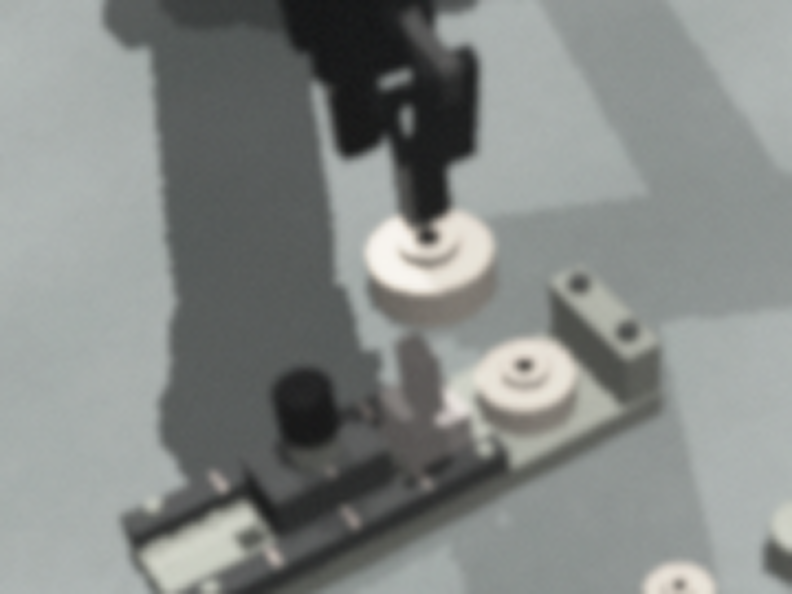

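Request:
play_rows(
  moves=[
    {"twist": [0,0,0],"slide": [-2,2,25],"hand": -0.2},
    {"twist": [0,0,0],"slide": [-2,2,50],"hand": -0.2},
    {"twist": [0,0,0],"slide": [-2,2,75],"hand": -0.2},
    {"twist": [0,0,0],"slide": [-2,2,90],"hand": -0.2},
    {"twist": [0,0,0],"slide": [-2,2,90],"hand": -0.2},
  ],
)

```text
time: 2.4
tool_pos: [0.566, -0.01, 0.1076]
tcp_rot: [-0.002, 0.596, 0.803, -0.001]
ft_force: [-0.4, 0.8, -0.2]
grip_width: 0.0512
```

Run:
```python
from h import *
from workcell import grab_frame
go((.568,-.0125,.073))
s=grab_frame("scene")
crop(s,110,130,140,105,5.5,"pics/s3.png")
```

```text
t 2.4 pos [ 0.566  -0.01    0.1076] F fixture [-0.2, 0.85, -0.23] w 0.0512 j [-0.13  0.45 -0.2   0.93  0.    1.15]
slide mm [-3.   1.4 34.6] twist deg [-0.24 -0.12  0.45]
```

View pics/s3.png

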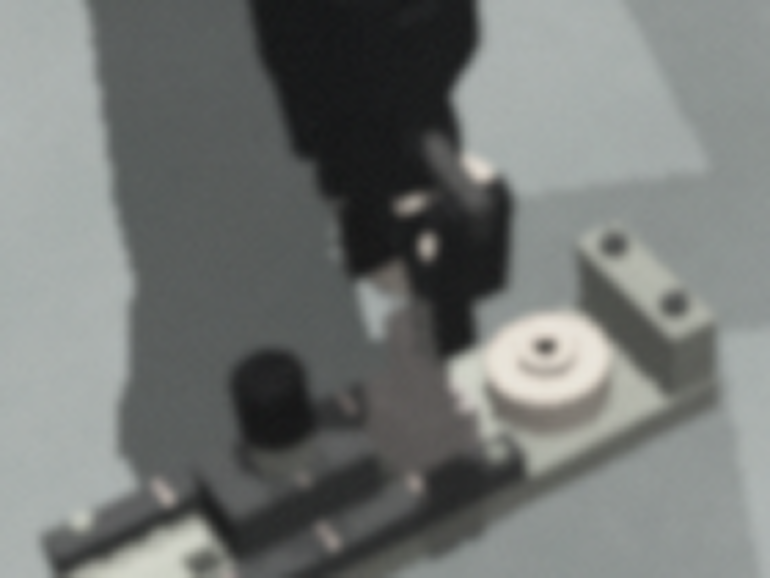

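Request:
play_rows(
  moves=[
    {"twist": [0,0,0],"slide": [-3,1,15],"hand": -0.2},
    {"twist": [0,0,0],"slide": [-3,1,30],"hand": -0.2},
    {"twist": [0,0,0],"slide": [-3,1,35],"hand": -0.2},
    {"twist": [0,0,0],"slide": [-3,1,35],"hand": -0.2},
  ],
)

```text
time: 2.85
tool_pos: [0.5704, -0.0139, 0.0748]
tcp_rot: [-0.0, 0.597, 0.802, 0.0]
ft_force: [0.3, 0.1, -0.6]
grip_width: 0.0514
```

Run:
```python
from h import *
go((.568,-.0125,.073))
```

```text
t 2.85 pos [ 0.5704 -0.0139  0.0748] F fixture [0.28, 0.04, -0.58] w 0.0514 j [-0.14  0.48 -0.24  0.85  0.    1.14]
slide mm [ 2.  -1.8  1.8] twist deg [ 0.   -0.01  0.36]
```

Request:
play_rows(
  moves=[
    {"twist": [0,0,0],"slide": [1,-1,1],"hand": -0.1},
    {"twist": [0,0,0],"slide": [1,-1,1],"hand": 0.2},
    {"twist": [0,0,0],"slide": [1,-1,1],"hand": 0.6},
    {"twist": [0,0,0],"slide": [1,-1,1],"hand": 1},
    {"twist": [0,0,0],"slide": [1,-1,1],"hand": 1},
  ],
  squeeze=35,
)

```text
time: 3.35
tool_pos: [0.5703, -0.0137, 0.0743]
tcp_rot: [0.001, 0.597, 0.802, 0.001]
ft_force: [0.0, 1.4, 5.7]
grip_width: 0.0236
```

Request:
play_rows(
  moves=[
    {"twist": [0,0,0],"slide": [0,0,0],"hand": 1},
    {"twist": [0,0,0],"slide": [0,0,0],"hand": 1},
  ],
)

```text
time: 3.55
tool_pos: [0.5703, -0.0137, 0.0743]
tcp_rot: [0.001, 0.597, 0.802, 0.001]
ft_force: [0.8, 2.0, 5.2]
grip_width: 0.0239
```

Run:
```python
from h import *
go((.568,-.0125,.073))
from workcell import grab_frame
s=grab_frame("scene")
crop(s,110,130,140,105,5.5,"pics/s4.png")
go((.568,-.0125,.073))
```

```text
t 3.55 pos [ 0.5703 -0.0137  0.0743] F fixture [1.35, 1.74, 5.23] w 0.0239 j [-0.14  0.48 -0.24  0.84  0.    1.14]
slide mm [ 1.8 -1.9  1.3] twist deg [0.13 0.01 0.33]
t 3.6 pos [ 0.5703 -0.0137  0.0743] F fixture [1.03, 1.23, 5.16] w 0.0234 j [-0.14  0.48 -0.24  0.84  0.    1.14]
slide mm [ 1.8 -1.9  1.3] twist deg [0.13 0.02 0.33]
```

View pics/s4.png

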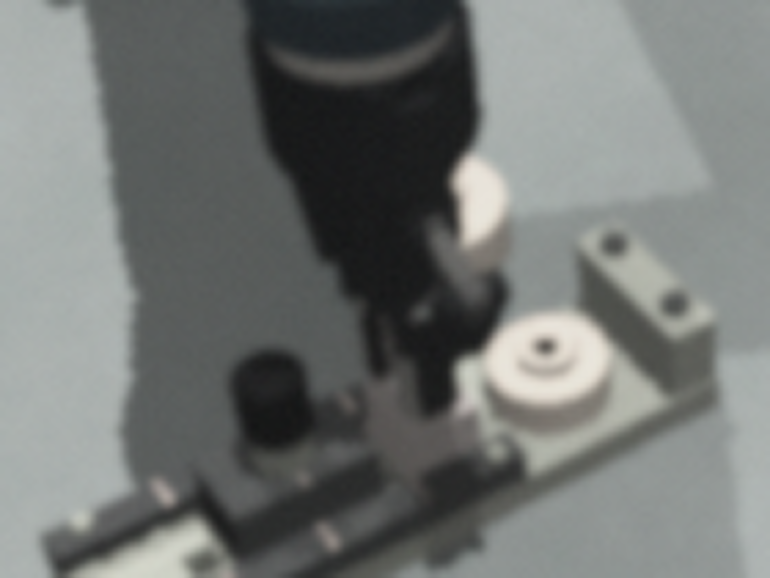

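Request:
play_rows(
  moves=[
    {"twist": [0,0,0],"slide": [5,0,0],"hand": 1},
    {"twist": [0,0,0],"slide": [10,0,0],"hand": 1},
    {"twist": [0,0,0],"slide": [15,0,0],"hand": 1},
    {"twist": [0,0,0],"slide": [20,0,0],"hand": 1},
    {"twist": [0,0,0],"slide": [24,0,0],"hand": 1},
  ],
)

```text
time: 4.1
tool_pos: [0.5637, 0.0087, 0.0743]
tcp_rot: [0.002, 0.597, 0.802, 0.0]
ft_force: [2.0, -1.5, 5.5]
grip_width: 0.0235
```

Run:
```python
from h import *
go(np.array([.5703,-.0137,.0743])+.031*UY)
```

```text
t 4.1 pos [0.5637 0.0087 0.0743] F fixture [1.54, -2.0, 5.52] w 0.0235 j [-0.1   0.47 -0.26  0.83 -0.    1.18]
slide mm [ 7.7  0.1 -0. ] twist deg [0.12 0.15 0.3 ]
```

Request:
play_rows(
  moves=[
    {"twist": [0,0,0],"slide": [3,0,0],"hand": 1},
    {"twist": [0,0,0],"slide": [6,0,0],"hand": 1},
    {"twist": [0,0,0],"slide": [6,0,0],"hand": 1},
  ],
)

```text
time: 4.4
tool_pos: [0.5619, 0.0146, 0.0743]
tcp_rot: [0.002, 0.597, 0.802, 0.0]
ft_force: [1.1, -0.7, 5.1]
grip_width: 0.0231
```

Run:
```python
from h import *
go(np.array([.5703,-.0137,.0743])+.031*UY)
```

```text
t 4.4 pos [0.5619 0.0146 0.0743] F fixture [0.85, -1.0, 5.08] w 0.0231 j [-0.09  0.47 -0.27  0.83 -0.    1.19]
slide mm [ 1.5  0.1 -0. ] twist deg [0.12 0.12 0.31]
```

Request:
play_rows(
  moves=[
    {"twist": [0,0,0],"slide": [1,0,0],"hand": 1},
    {"twist": [0,0,0],"slide": [2,0,0],"hand": 1},
    {"twist": [0,0,0],"slide": [2,0,0],"hand": 1},
  ],
)

```text
time: 4.7
tool_pos: [0.5619, 0.0147, 0.0743]
tcp_rot: [0.003, 0.598, 0.802, -0.001]
ft_force: [3.4, -6.9, 5.0]
grip_width: 0.0237
```

Request:
play_rows(
  moves=[
    {"twist": [0,0,0],"slide": [1,0,0],"hand": 1},
    {"twist": [0,0,0],"slide": [1,0,0],"hand": 1},
  ],
)

```text
time: 4.9
tool_pos: [0.5619, 0.0148, 0.0743]
tcp_rot: [0.004, 0.598, 0.801, -0.002]
ft_force: [3.2, -9.5, 4.5]
grip_width: 0.0232
```

Run:
```python
from h import *
from workcell import grab_frame
s=grab_frame("scene")
crop(s,110,130,140,105,5.5,"pics/s5.png")
go(np.array([.5703,-.0137,.0743])+.031*UY)
```

```text
t 4.95 pos [0.5618 0.0148 0.0743] F fixture [0.26, -9.43, 3.37] w 0.0237 j [-0.08  0.47 -0.27  0.83 -0.01  1.2 ]
slide mm [ 1.2  0.1 -0. ] twist deg [0.1  0.42 0.22]
```

View pics/s5.png

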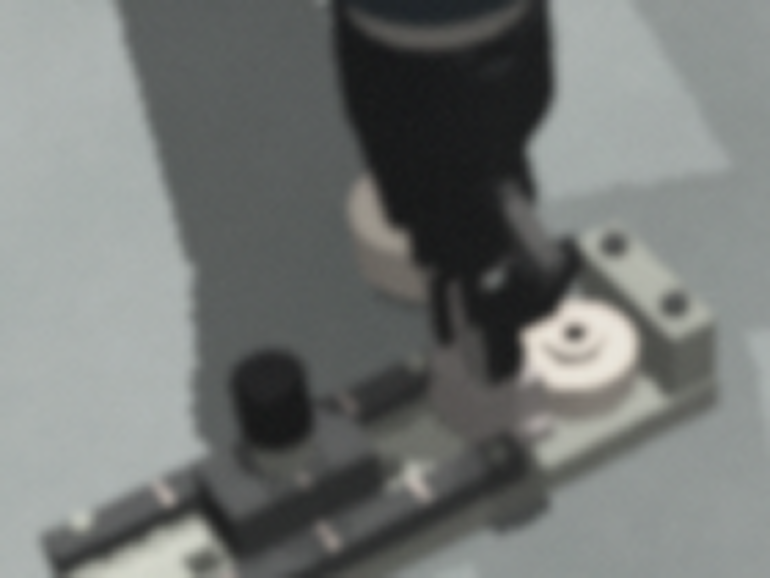

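Request:
play_rows(
  moves=[
    {"twist": [0,0,0],"slide": [1,0,0],"hand": 1},
    {"twist": [0,0,0],"slide": [2,0,0],"hand": 1},
    {"twist": [0,0,0],"slide": [2,0,0],"hand": 1},
    {"twist": [0,0,0],"slide": [2,0,0],"hand": 1},
  ],
)

```text
time: 5.35
tool_pos: [0.5618, 0.015, 0.0743]
tcp_rot: [0.005, 0.598, 0.801, -0.003]
ft_force: [4.0, -14.9, 2.0]
grip_width: 0.0233
```

Run:
```python
from h import *
go(np.array([.5703,-.0137,.0743])+.031*UY)
```

```text
t 5.35 pos [0.5618 0.015  0.0743] F fixture [-0.34, -15.45, 2.01] w 0.0233 j [-0.08  0.47 -0.27  0.83 -0.01  1.2 ]
slide mm [1.1 0.1 0. ] twist deg [0.08 0.63 0.14]
```

Request:
play_rows(
  moves=[
    {"twist": [0,0,0],"slide": [0,0,0],"hand": 0.2},
    {"twist": [0,0,0],"slide": [0,0,0],"hand": -0.2},
    {"twist": [0,0,0],"slide": [0,0,0],"hand": -0.2},
    {"twist": [0,0,0],"slide": [0,0,0],"hand": -0.2},
  ],
)

```text
time: 5.75
tool_pos: [0.5585, 0.0202, 0.0728]
tcp_rot: [-0.001, 0.597, 0.802, -0.0]
ft_force: [0.1, 0.1, -0.4]
grip_width: 0.051
```

Request:
play_rows(
  moves=[
    {"twist": [0,0,0],"slide": [0,0,-25],"hand": -0.2},
    {"twist": [0,0,0],"slide": [0,0,-50],"hand": -0.2},
    {"twist": [0,0,0],"slide": [0,0,-70],"hand": -0.2},
    {"twist": [0,0,0],"slide": [0,0,-70],"hand": -0.2},
  ],
)

```text
time: 6.15
tool_pos: [0.5612, 0.0199, 0.1461]
tcp_rot: [0.002, 0.597, 0.802, 0.002]
ft_force: [0.6, 0.8, 0.7]
grip_width: 0.0511
```

Run:
```python
from h import *
from workcell import grab_frame
s=grab_frame("scene")
crop(s,110,130,140,105,5.5,"pics/s6.png")
tab=np.array([.5618,.015,.083]);k=tab-.088*UY; print(tab-.0295*UY-.0568*UY)
k=tab-.0295*UY-.0568*UY
go(k+[0,0,.06])
```

```text
[ 0.58606389 -0.0678188   0.083     ]
t 6.2 pos [0.5603 0.02   0.1445] F fixture [-0.31, -0.6, -0.46] w 0.051 j [-0.08  0.4  -0.17  0.99  0.    1.2 ]
slide mm [-91.5  -0.5   1.5] twist deg [0.17 0.05 0.35]
```

View pics/s6.png

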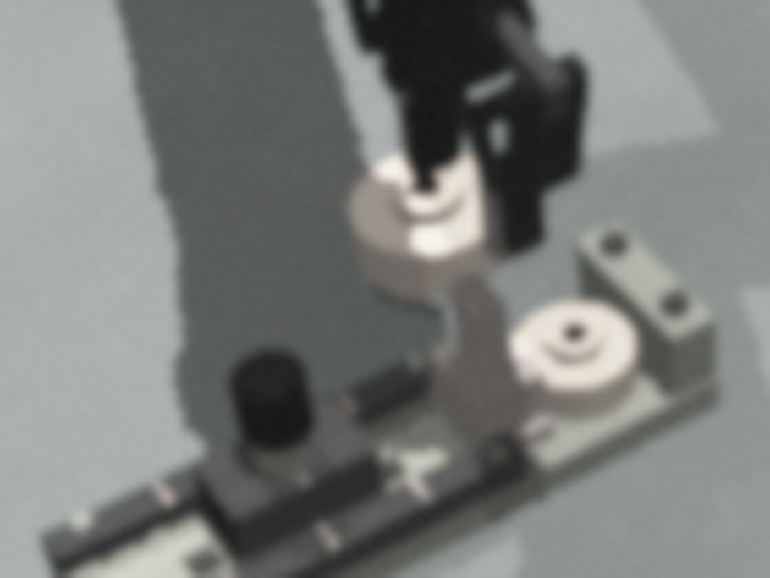

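Request:
play_rows(
  moves=[
    {"twist": [0,0,0],"slide": [-30,0,0],"hand": -0.2},
    {"twist": [0,0,0],"slide": [-60,0,0],"hand": -0.2},
    {"twist": [0,0,0],"slide": [-91,-1,0],"hand": -0.2},
    {"twist": [0,0,0],"slide": [-91,-1,0],"hand": -0.2},
    {"twist": [0,0,0],"slide": [-91,-1,10],"hand": -0.2},
  ],
)

```text
time: 6.7
tool_pos: [0.5846, -0.0681, 0.1327]
tcp_rot: [-0.0, 0.598, 0.802, 0.0]
ft_force: [0.6, 0.4, 0.0]
grip_width: 0.0513
```

Run:
```python
from h import *
from workcell import grab_frame
s=grab_frame("scene")
crop(s,110,130,140,105,5.5,"pics/s7.png")
go((.585,-.0675,.084))
```

```text
t 6.75 pos [ 0.5829 -0.0671  0.1302] F fixture [-0.05, 0.6, -1.28] w 0.0511 j [-0.22  0.47 -0.11  1.    0.    1.06]
slide mm [-1.1  2.  46.2] twist deg [-0.17 -0.14  0.32]
```

View pics/s7.png

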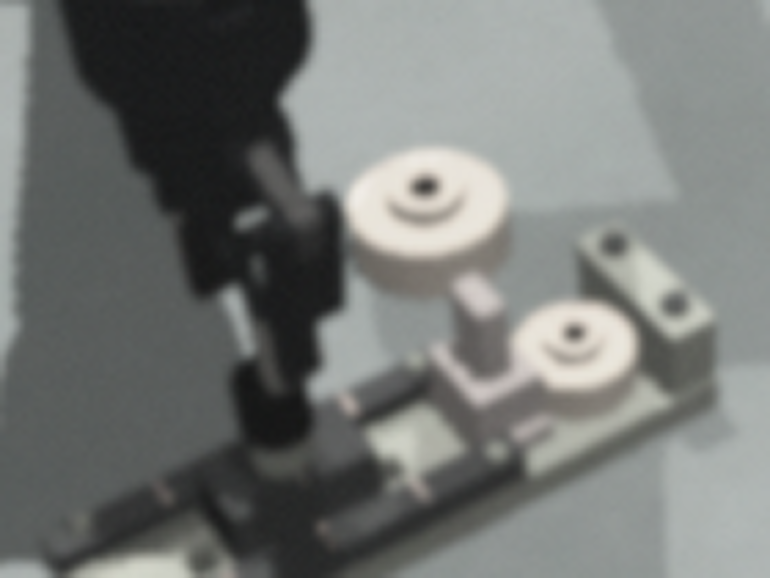

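Request:
play_rows(
  moves=[
    {"twist": [0,0,0],"slide": [0,1,15],"hand": -0.2},
    {"twist": [0,0,0],"slide": [0,1,30],"hand": -0.2},
    {"twist": [0,0,0],"slide": [0,1,43],"hand": -0.2},
    {"twist": [0,0,0],"slide": [0,1,46],"hand": -0.2},
    {"twist": [0,0,0],"slide": [0,1,46],"hand": -0.2},
  ],
)

```text
time: 7.25
tool_pos: [0.5843, -0.0666, 0.0863]
tcp_rot: [-0.001, 0.597, 0.802, -0.0]
ft_force: [1.0, 0.2, -0.3]
grip_width: 0.0509
```

Run:
```python
from h import *
go((.585,-.0675,.084))
```

```text
t 7.25 pos [ 0.5843 -0.0666  0.0863] F fixture [1.0, -0.05, -0.28] w 0.0509 j [-0.22  0.5  -0.17  0.9   0.    1.06]
slide mm [-1.   0.4  2.3] twist deg [-0.11 -0.07  0.37]
```

Request:
play_rows(
  moves=[
    {"twist": [0,0,0],"slide": [-1,0,2],"hand": 0},
    {"twist": [0,0,0],"slide": [-1,0,2],"hand": 0.3},
    {"twist": [0,0,0],"slide": [-1,0,2],"hand": 0.7},
    {"twist": [0,0,0],"slide": [-1,0,2],"hand": 1},
    {"twist": [0,0,0],"slide": [-1,0,2],"hand": 1},
  ],
  squeeze=50,
)

```text
time: 7.75
tool_pos: [0.5865, -0.0685, 0.0861]
tcp_rot: [0.001, 0.597, 0.802, 0.001]
ft_force: [0.9, 0.5, 3.5]
grip_width: 0.0264
```

Request:
play_rows(
  moves=[
    {"twist": [0,0,0],"slide": [0,0,0],"hand": 1},
  ],
)

```text
time: 7.85
tool_pos: [0.5865, -0.0685, 0.0861]
tcp_rot: [0.001, 0.597, 0.802, 0.001]
ft_force: [2.5, 1.4, 4.6]
grip_width: 0.0265
```

Run:
```python
from h import *
go((.585,-.0675,.084))
```

```text
t 7.85 pos [ 0.5865 -0.0685  0.0861] F fixture [2.77, 0.64, 4.6] w 0.0265 j [-0.22  0.51 -0.17  0.9   0.    1.06]
slide mm [ 1.4 -1.2  2.1] twist deg [0.11 0.03 0.32]
```

Request:
play_rows(
  moves=[
    {"twist": [0,0,0],"slide": [0,0,-4],"hand": 1},
    {"twist": [0,0,0],"slide": [0,0,-8],"hand": 1},
    {"twist": [0,0,0],"slide": [0,0,-12],"hand": 1},
    {"twist": [0,0,0],"slide": [0,0,-17],"hand": 1},
    {"twist": [0,0,0],"slide": [0,0,-17],"hand": 1},
  ],
)

```text
time: 8.35
tool_pos: [0.5863, -0.0684, 0.1025]
tcp_rot: [0.0, 0.597, 0.802, 0.0]
ft_force: [4.4, 0.7, -5.6]
grip_width: 0.0265
```

Run:
```python
from h import *
from workcell import grab_frame
go((.5865,-.0685,.102))
s=grab_frame("scene")
crop(s,110,130,140,105,5.5,"pics/s8.png")
```

```text
t 8.35 pos [ 0.5863 -0.0684  0.1025] F fixture [4.39, -0.51, -5.55] w 0.0265 j [-0.22  0.49 -0.15  0.93  0.    1.06]
slide mm [-0.1  0.2  0.5] twist deg [0.07 0.01 0.32]
```

View pics/s8.png

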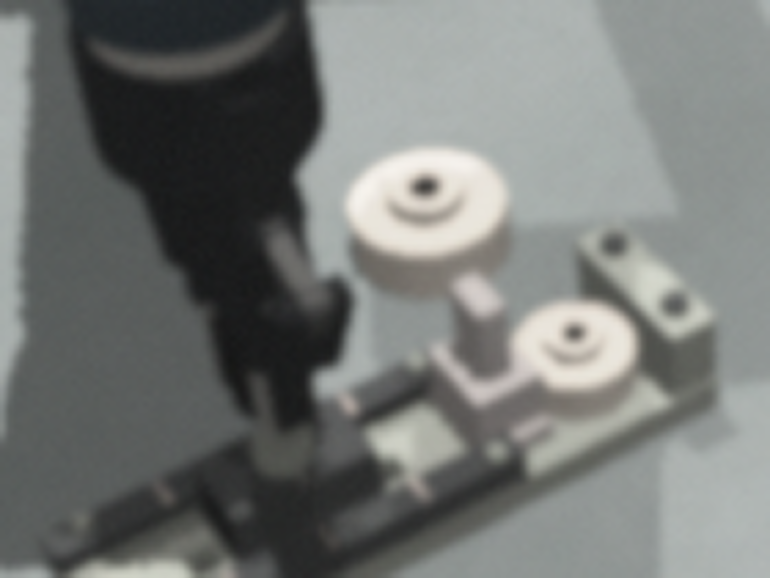

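Request:
play_rows(
  moves=[
    {"twist": [0,0,0],"slide": [7,0,0],"hand": 1},
    {"twist": [0,0,0],"slide": [14,0,0],"hand": 1},
    {"twist": [0,0,0],"slide": [21,0,0],"hand": 1},
    {"twist": [0,0,0],"slide": [28,0,0],"hand": 1},
    {"twist": [0,0,0],"slide": [35,0,0],"hand": 1},
  ],
)

```text
time: 8.9
tool_pos: [0.5765, -0.0354, 0.1021]
tcp_rot: [0.001, 0.597, 0.802, -0.0]
ft_force: [6.2, -1.4, -6.2]
grip_width: 0.0263
```

Run:
```python
from h import *
go(np.array((.5863,-.0684,.1025))+.04*UY)
```

```text
t 8.9 pos [ 0.5765 -0.0354  0.1021] F fixture [5.57, -3.08, -6.18] w 0.0263 j [-0.17  0.47 -0.19  0.92 -0.    1.11]
slide mm [ 5.5  0.1 -0.4] twist deg [0.07 0.1  0.3 ]
```

Request:
play_rows(
  moves=[
    {"twist": [0,0,0],"slide": [3,0,0],"hand": 1},
    {"twist": [0,0,0],"slide": [5.5,0,0],"hand": 1},
    {"twist": [0,0,0],"slide": [5.5,0,0],"hand": 1},
  ],
)

```text
time: 9.2
tool_pos: [0.5748, -0.0296, 0.1021]
tcp_rot: [0.001, 0.597, 0.802, 0.0]
ft_force: [6.1, 0.5, -3.9]
grip_width: 0.0266
```

Run:
```python
from h import *
go(np.array((.5863,-.0684,.1025))+.04*UY)
```

```text
t 9.2 pos [ 0.5748 -0.0296  0.1021] F fixture [5.96, -1.22, -3.88] w 0.0266 j [-0.16  0.46 -0.19  0.91 -0.    1.12]
slide mm [-0.5  0.1 -0.4] twist deg [0.07 0.04 0.33]
```

Request:
play_rows(
  moves=[
    {"twist": [0,0,0],"slide": [-0.5,0,4],"hand": 1},
    {"twist": [0,0,0],"slide": [-0.5,0,8],"hand": 1},
    {"twist": [0,0,0],"slide": [-0.5,0,12],"hand": 1},
    {"twist": [0,0,0],"slide": [-0.5,0,16],"hand": 1},
    {"twist": [0,0,0],"slide": [-0.5,0,17],"hand": 1},
  ],
)

```text
time: 9.7
tool_pos: [0.5749, -0.0297, 0.086]
tcp_rot: [0.0, 0.597, 0.802, 0.001]
ft_force: [1.5, 1.9, 7.9]
grip_width: 0.0265
```

Run:
```python
from h import *
from workcell import grab_frame
go(np.array((.5865,-.0685,.0861))+.04*UY)
s=grab_frame("scene")
crop(s,110,130,140,105,5.5,"pics/s9.png")
```

```text
t 9.7 pos [ 0.5749 -0.0297  0.086 ] F fixture [1.95, 1.43, 7.91] w 0.0265 j [-0.16  0.48 -0.21  0.88  0.    1.12]
slide mm [-0.4  0.2 -0.1] twist deg [ 0.11 -0.02  0.33]
```

View pics/s9.png

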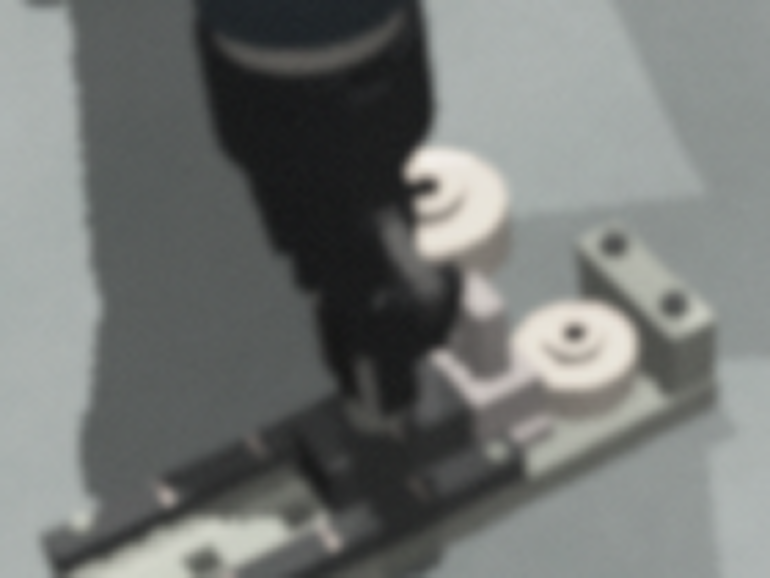

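Request:
play_rows(
  moves=[
    {"twist": [0,0,0],"slide": [0,0,0],"hand": 1},
    {"twist": [0,0,0],"slide": [0,0,0],"hand": 1},
    {"twist": [0,0,0],"slide": [0,0,0],"hand": 1},
  ],
)

```text
time: 10.05
tool_pos: [0.5749, -0.0298, 0.0861]
tcp_rot: [0.001, 0.597, 0.802, 0.001]
ft_force: [2.8, 3.2, 6.2]
grip_width: 0.0265
```

Run:
```python
from h import *
from workcell import *
go(np.array((.5865,-.0685,.0861))+.04*UY)
s=grab_frame("top");cv2.imwrite("pics/t9.png",s["img"][:,:,::-1])
```

```text
t 10.05 pos [ 0.5749 -0.0298  0.0861] F fixture [3.56, 2.34, 6.21] w 0.0265 j [-0.16  0.48 -0.21  0.88  0.    1.12]
slide mm [-0.4  0.2 -0. ] twist deg [ 0.12 -0.01  0.33]
```

View pics/t9.png

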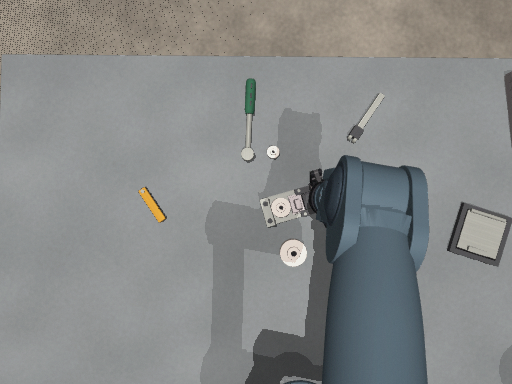

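```bash
python3 -c "
from workcell import *
print(job_done())"
```

```text
the job is handed in; nothing more can be done
None
```

The job is done and handed in at about 10 s of robot time; no verdict was reported.

- **Jaw:** I gripped the jaw tab and slid it about 30 mm until it stopped hard. I pressed to about 15 N before letting go, which is about 13 N on the blank after jaw friction. In the last pictures the jaw stands where I left it, with the blank touching both the jaw and the anvil.
- **Plunger and section:** I gripped the knob, lifted it 16 mm (the spring pulled down with about 5.5 N) and slid the section about 40 mm. I then lowered the pin into the next hole.
- **Pin home:** The tool came back to its pin-home height, 86.1 mm before lifting and 86.1 mm after. It rests there with 6–8 N of upward reaction. Both holes that the section left are now uncovered.
- **Finish:** The gripper still holds the knob. In the last top picture the knurling tool, feeler-gauge case and torque handle appear where they lay at the start.

**Small disagreements:**
- The measured slide was about 40.4 mm rather than 40.0, within the pin's 1.5 mm play in the hole.
- The fingers read 26.5 mm on the 28 mm knob.
- I did not tug the section to test the lock.

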